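# Hang up the pail, then hold the copper flask down in the sprung ring

## Task

The little blue pail is parked on the orange sprung ring of the buffing cradle: hang it by its wooden handle on the two-pronged hook and let go of it. Then set the round copper flask upright in the ring, push it down until the ring has gone down as far as it can, and finish like that, still holding the flask pressed down so that I can buff it. Leave the clock, the wooden duck, the jar and the screwdriver alone.

Things in the scene. Friction and masses are not known exactly. Their poses are not given: they have to be found in the camera images.
- pail: Small blue open pail, empty, rim 86 mm across, foot 76 mm, 70 mm tall, about 0.22 kg. Origin: centre of its underside, z up. A stiff handle that does not swing arches over the mouth: 6 mm upright wires at y = +46 and -46 mm, joined by a straight wooden bar along y. It starts standing centred on the orange ring; its two sides are alike
- pail_grip (a point): Middle of the pail's wooden handle bar, on its centreline, 130 mm above the underside. The bar is 12 mm thick and 92 mm long, along the pail's y axis; the gap between rim and bar is 54 mm
- hook: Fixed stand, foot 140 x 100 x 12 mm, steel post 16 mm thick, 170 mm tall, carrying two level prongs along the stand's -x, 8 mm thick, 58 mm apart, ends bent up (tops 186 mm above the table). Origin: on the table, below the place where a bar rests; the post is 72 mm from it along +x, the bent-up ends 26 to 33 mm along -x
- hook_rest (a point): Point midway between the two prongs, level with their top edge, 170 mm above the table. The pail's bar lies across both prongs, along the stand's y; resting there its centreline is 6 mm above this point, and a gripper's fingers fit between the prongs (50 mm free)
- cradle: Fixed foot of the sprung cradle: dark steel disc 144 mm across and 12 mm thick, with three 8 mm steel guide posts, 74 mm tall, on a circle of 56 mm radius. Origin: centre of its underside on the table, z up. It carries the orange ring
- ring_top (a point): Centre of the orange ring, level with its top face. Ring: outer diameter 92 mm, hole 60 mm, 10 mm thick, free below. Its top face is 60 mm above the table with the spring out and 38 mm fully pressed
- ring (a joint): How far the ring is pressed down, 0 (spring out) to 0.022 m (at its stop). The spring begins to give at about 5 N and takes about 15 N at the stop; released, it pushes the ring back up
- flask: Round copper flask, closed, about 0.4 kg: ball 84 mm across with a flat foot 43 mm across, collar 40 mm across at 70 to 82 mm height, above it a straight round neck 30 mm across up to 135 mm. Origin: centre of its underside, z up. It starts on the table. In the ring it sits on the edge of the hole, foot 7 mm below the ring's top face
- flask_center (a point): Centre of the flask's ball, 36 mm above its underside
- flask_neck (a point): Point on the flask's axis in the middle of the graspable neck, 112 mm above its underside
- clock: Bystander: round chrome desk clock, 84 mm across, 94 mm tall, origin at its underside
- duck: Bystander: carved wooden duck with a green head, about 160 mm long, 78 mm tall, origin at its underside
- jar: Bystander: amber glass jar with brass lid, 64 mm across, 75 mm tall, origin at its underside
- driver: Bystander: screwdriver lying on the table, origin at its underside
Things that resemble listed ones, but are neither listed nor needed, are in the scene too. Leave any pink, red or turquoise look-alike of the flask alone.

How it is judged:
By the outcome, as a careful person would: the job done as asked, in the order asked, and still so for the second after the job is handed in, while the arm keeps its last pose, push and grip.
It also fails if it takes over 61 s, if anything falls off the work surface, if the arm or the gripper's body presses on something with over 40 N, if the wrist force passes 120 N, or if a joint passes its speed limit or range.

## Robot

A 6-joint arm with a two-finger parallel gripper is mounted at the origin on the work surface. World frame = base frame: x ahead of the robot, y to its left, z up, the work surface at z = 0. Lengths are in m, angles in rad, forces in N, time in s.
With the tool pointing down it reaches from about 0.275 to 0.725 m from the base axis. Payload 5.6 kg.
Tool frame: the origin (TCP) lies between the finger pads; the fingertips stand 11 mm ahead of it and the grasp point (between the pads) lies 8 mm behind it; z points along the fingers, y is the line along which they close (so a half turn about z gives the same grasp; the last joint's range is limited). The gripper opens to 85 mm and grips with 20 to 120 N. Pads are 22 mm wide; open, the fingers measure 114 mm over their backs; the gripper's body (76 mm by 85 mm) begins 54 mm behind the grasp point. The pads swing forward as they close: fully open they stand 13 mm farther back than shut.
Start: joints at [-1.033, 0.255, 0.108, 0, -1.424, -0.285], TCP at [0.138, -0.533, 0.211] pointing down, gripper open.
Joint ranges: [-2.95, 2.95], [-1.21, 1.97], [-1.09, 1.5], [-2.87, 1.71], [-2.94, -0.07], [-3.05, 3.05]. Speed limits (rad/s): [2.57, 2.57, 3.14, 3.14, 3.14, 3.14].

## Interface

Orientations are given as a unit quaternion [w, x, y, z].
In Python, from workcell import arm, capture gives the robot as it stands. The module is installed in compiled form; this text tells all that it offers.
- The arm moves only by the shell command python3 -m pendant 'ROWS'. ROWS is JSON, a list of rows, each an object with "hand": the opening, from 0 (shut) to 1 (fully open); "dp": the shift along the tool's x, y, z in units of 250 mm (1.0 is 250 mm), a list of three; "yaw": the turn about the tool's z in units of 360 degrees (1.0 is 360 degrees). In form: [{"hand": hand, "dp": [dx, dy, dz], "yaw": yaw}, ...]. A call has 1 to 12 rows; each row shifts and turns the commanded pose from where the row before left it, along the tool's axes as they then stand; what a row does not reach is not made up. A row lasts 1/12 s, in which the tool goes at most 41.7 mm and 7.16 degrees, less where a joint would pass 70% of its speed; a pose out of reach is approached as far as the arm can. A call with a number of a shift or a turn outside -1 to 1 is refused whole. A call with a gripper value outside its range is refused whole. The fingers move at their own pace and stop on an object; the grip force is fixed at half the most. Time passes only in rows, so rows that do not move let the fingers close. It gives the time, the measured TCP pose, the force, the opening and the grip force at its end, in the units of the state.
- arm.get_state(): the state, without advancing time (a new reading comes with each control period).
- capture(name): name is "scene" or "side" or "wrist"; returns a dict with "pixels" (420x560x3 uint8, red, green, blue), "depth" (420x560 float32, m along the optical axis (not along the pixel's ray), 0 where there is no reading), "fx", "fy", "cx", "cy" (pixels), "origin" and "orientation" of the camera in the world. Camera axes: x right, y down, z forward; pixel columns grow to the right and rows downward; lengths in m; the calibration is good to about 2 mm. A picture is of the moment at which its call begins.
- arm.finish_job(): hands the job in; it is judged then, once.
The state is a dict: "time_s": time; "qpos": joint angles; "qvel": joint speeds; "joint_efforts": joint torques, N m; "tool_pos": TCP position; "ee_rot": TCP orientation; "ft_force": force on the tool from outside, world axes, zero at the start; "ft_torque": the same for the moment, N m; "gripper_width": finger opening in m; "grip_force": force on a finger pad.
Only numpy, scipy, OpenCV 4.12 (cv2) and the standard library are available. Lean on these libraries where they do the work, as an engineer would, in place of code of your own. Each camera call takes 0.05 s, during which the arm holds its last target. There are 200 camera calls.

## Working session

There is one attempt and no reset: what is moved stays moved. The work goes in short steps, Python scripts to look and compute and a shell command to move; the robot and the scene stay as the last step left them, time stands still between calls to the robot, and variables do not carry over. Pictures are saved under pics/ and viewed, at most 10 in all, crops included, and the job is handed in when it is done.

```bash
mkdir -p pics; cat > h.py <<'E'
import numpy as np, cv2
from scipy.spatial.transform import Rotation as R
from workcell import arm, capture
def rot(q): return R.from_quat([q[1],q[2],q[3],q[0]]).as_matrix()
def cloud(c):
    d=c["depth"]; v,u=np.mgrid[:d.shape[0],:d.shape[1]]
    p=np.stack([(u-c["cx"])/c["fx"]*d,(v-c["cy"])/c["fy"]*d,d],-1)
    p=p@rot(c["orientation"]).T+np.array(c["origin"]); p[d==0]=np.nan
    return p
def save(c,n): cv2.imwrite(f"pics/{n}.png",c["pixels"][:,:,::-1])
E
python3 - <<'E'
from h import *
print(arm.get_state())
for n in ("scene","side"):
    c=capture(n); save(c,n+"0"); print(n,c["origin"],c["orientation"],c["fx"]); np.savez(n,p=cloud(c),i=c["pixels"])
a=cv2.imread("pics/scene0.png");b=cv2.imread("pics/side0.png")
E
```

```text
{'time_s': 0.0, 'qpos': array([-1.03337285e+00,  2.55733365e-01,  1.06994712e-01, -5.18858365e-04,
       -1.42389362e+00, -2.84632722e-01]), 'qvel': array([-0.00064724, -0.00114381,  0.00193056,  0.00185199,  0.00095128,
        0.00026113]), 'joint_efforts': array([-6.99687771e-04, -3.86627340e+01,  2.37936097e+01,  5.36494195e+00,
       -6.17752376e-03, -2.61891522e-06]), 'tool_pos': array([ 0.13751028, -0.5319719 ,  0.2103924 ]), 'ee_rot': array([-1.31550360e-04, -1.26021140e-01,  9.92027098e-01,  9.44041178e-04]), 'ft_force': array([ 0.26118871,  0.45510821, -0.29090149]), 'ft_torque': array([0.01395373, 0.02581537, 0.01394989]), 'grip_force': 0.0, 'gripper_width': 0.0854302448673437}
scene [ 0.99433146 -0.24067621  0.83197061] [-0.27721561  0.8124534   0.48862062 -0.15595149] 386.9009292942856
side [0.05290118 0.77232703 1.02846717] [ 0.11450189 -0.26140283  0.88733211 -0.36221485] 477.08864180999126
```

View pics/scene0.png

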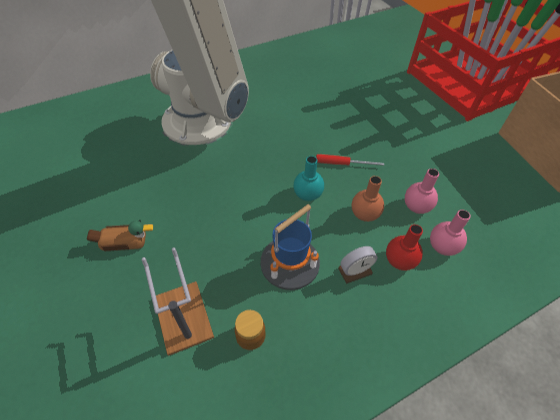

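View pics/side0.png

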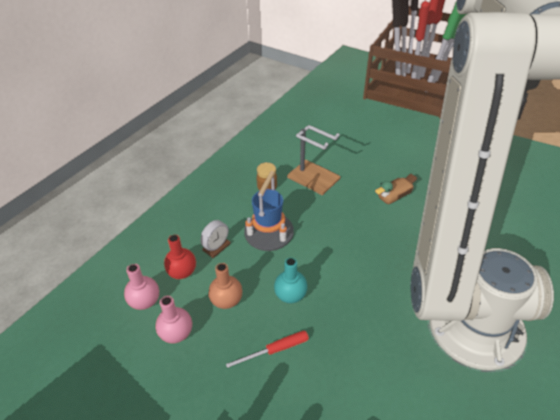

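The scene view shows the pail on the ring at (292,240) with its bar at (294,218). The hook prongs are at (150–185,275) with the post at (180,318), and the copper flask is at (368,203). The side view shows the pail at (268,210), the hook at (318,140) and the copper flask at (226,290).

```bash
python3 - <<'E'
from h import *
def circ(q):
    A=np.c_[2*q[:,:2],np.ones(len(q))]; s=np.linalg.lstsq(A,(q[:,:2]**2).sum(1),rcond=None)[0]
    return s[:2],np.sqrt(s[2]+s[0]**2+s[1]**2)
for n,bb in (("scene",dict(pail=(265,195,325,275),fl=(345,170,388,225),hook=(135,240,215,355))),("side",dict(pail=(245,165,295,240),fl=(205,258,247,312),hook=(280,120,345,195)))):
    z=np.load(n+".npz");p=z["p"];hsv=cv2.cvtColor(z["i"],cv2.COLOR_RGB2HSV)
    def sel(b,lo,hi):
        x0,y0,x1,y1=b;P=p[y0:y1,x0:x1].reshape(-1,3);H=hsv[y0:y1,x0:x1].reshape(-1,3)
        k=np.isfinite(P[:,2])&(P[:,2]>lo)&(P[:,2]<hi);return P[k],H[k]
    print(n)
    P,H=sel(bb["pail"],.15,.22); k=(H[:,0]<30)&(H[:,1]>50);P=P[k]
    z0=np.median(P[:,2]);Q=P[abs(P[:,2]-z0)<.012]
    m=Q.mean(0);_,_,V=np.linalg.svd(Q-m,full_matrices=False);t=(Q-m)@V[0]
    print("bar",len(Q),m,V[0],t.min(),t.max(),"mid",m+V[0]*(t.min()+t.max())/2,"zmax",np.percentile(P[:,2],98))
    P,H=sel(bb["pail"],.05,.125);k=(H[:,0]>95)&(H[:,0]<130)&(H[:,1]>80);Q=P[k];Q=Q[Q[:,2]>Q[:,2].max()-.006]
    print("rim",len(Q),circ(Q),Q[:,2].max())
    P,H=sel(bb["fl"],.012,.075);k=(H[:,0]<20)&(H[:,1]>80);Q=P[k]
    A=np.c_[2*Q,np.ones(len(Q))];s=np.linalg.lstsq(A,(Q**2).sum(1),rcond=None)[0]
    print("ball",s[:3],np.sqrt(s[3]+s[:3]@s[:3]),len(Q))
    P,H=sel(bb["fl"],.128,.15);print("top",len(P),(P.min(0)+P.max(0))/2,np.ptp(P,axis=0),P[:,2].max())
    P,H=sel(bb["hook"],.155,.178);print("prong pts",len(P),P.min(0),P.max(0))
    k=np.zeros(0);lab=cv2.kmeans(P[:,:2].astype(np.float32),2,None,(3,50,1e-5),5,cv2.KMEANS_PP_CENTERS)
    Q=P; np.save("prong_"+n,Q)
    # wooden foot
    P,H=sel(bb["hook"],.006,.018);k=(H[:,0]<25)&(H[:,1]>80);Q=P[k]
    if len(Q): print("foot",len(Q),cv2.minAreaRect((Q[:,:2]*1000).astype(np.float32)),cv2.boxPoints(cv2.minAreaRect((Q[:,:2]*1000).astype(np.float32))).round().tolist(),np.median(Q[:,2]))
# draw topdown of hook
im=np.full((500,700,3),255,np.uint8)
for n,c in(("scene",(0,0,255)),("side",(255,0,0))):
    z=np.load(n+".npz");p=z["p"].reshape(-1,3);k=np.isfinite(p[:,2])&(p[:,2]>.14)&(p[:,2]<.2)
    for q in p[k]:
        u=int(350+ (q[1]+.2)*1250);v=int((q[0]-.3)*1250)
        if 0<=u<700 and 0<=v<500: cv2.circle(im,(u,v),2,c,-1)
for i in range(0,5): cv2.putText(im,f"x{.3+i*.1:.1f}",(0,i*125+12),0,.4,(0,0,0));cv2.putText(im,f"y{-.4+.1*i:.1f}",(350+int((-.2+.1*i)*1250),495),0,.4,(0,0,0))
cv2.imwrite("pics/top.png",im)
E
```

```text
scene
bar 226 [0.60532716 0.01018881 0.1946744 ] [ 0.24605876 -0.96925137 -0.00262271] -0.05125694520416198 0.044642665770086805 mid [0.60451341 0.01339426 0.19468307] zmax 0.1977534353307454
rim 71 (array([0.60464715, 0.01024607]), np.float64(0.040699573028190855)) 0.12481134203581157
ball [0.56279993 0.26481461 0.03668759] 0.04115132917897584 635
top 106 [0.56310098 0.26456348 0.13326367] [0.02879936 0.02838475 0.00956158] 0.13804446412859417
prong pts 647 [ 0.5524133  -0.29971886  0.15593148] [ 0.66616857 -0.22501801  0.17797888]
foot 2275 ((537.532470703125, -259.6211853027344), (105.47301483154297, 293.0392150878906), 87.4623794555664) [[389.0, -306.0], [682.0, -319.0], [686.0, -213.0], [393.0, -200.0]] 0.012073500362930867
side
bar 112 [0.60076869 0.0125129  0.19233924] [-0.25250927  0.9675093   0.01283794] -0.04933195393829546 0.047003647728290236 mid [0.60106265 0.01138657 0.19232429] zmax 0.19646384351920118
rim 81 (array([0.6016274 , 0.01464472]), np.float64(0.040975604838262)) 0.12493771691231204
ball [0.56045193 0.26752213 0.035582  ] 0.0407959683415908 696
top 108 [0.55995055 0.26776587 0.13359872] [0.02750901 0.02999177 0.01041222] 0.1388048352662049
prong pts 220 [ 0.54901514 -0.29808373  0.15540396] [ 0.66242005 -0.21725221  0.17687232]
foot 813 ((610.26806640625, -259.19757080078125), (104.73333740234375, 143.13316345214844), 85.33981323242188) [[535.0, -306.0], [677.0, -317.0], [686.0, -213.0], [543.0, -201.0]] 0.009777331188522087
```

View pics/top.png

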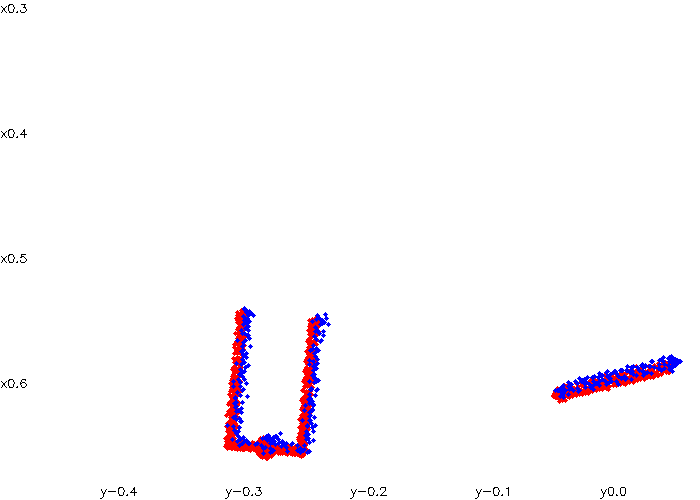

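The measurements agree with the given sizes:
- **Pail:** bar middle about (0.603, 0.012, 0.190), with the bar yawed about 14.4°.
- **Hook:** origin about (0.583, -0.260), yaw about -4.7°.
- **Flask:** axis about (0.5616, 0.266).

First I rise and turn a quarter turn.

```bash
cat > go.py <<'E'
# usage: go.py x y z [tool-y yaw deg]: remaining shift in tool axes (units of 250 mm), yaw in turns
import sys
from h import *
s=arm.get_state();M=rot(s["ee_rot"]);a=[float(v) for v in sys.argv[1:]]
d=M.T@(np.array(a[:3])-s["tool_pos"])/.25
y=np.degrees(np.arctan2(M[1,1],M[0,1]));print("pos",s["tool_pos"].round(4),"yaw",y.round(2),"z",M[:,2].round(3),"q6",s["qpos"][5].round(2),"F",s["ft_force"].round(1),"w",round(s["gripper_width"],4))
print("dp",d.round(4),"rows>=",round(np.linalg.norm(d)*250/41.7,1))
if len(a)>3: print("yaw turns",round(-(((a[3]-y+180)%360)-180)/360,4))
E
python3 -m pendant '[{"hand":1,"dp":[0,0,-0.03],"yaw":-0.0192},{"hand":1,"dp":[0,0,-0.03],"yaw":-0.0192},{"hand":1,"dp":[0,0,-0.03],"yaw":-0.0192},{"hand":1,"dp":[0,0,-0.03],"yaw":-0.0192},{"hand":1,"dp":[0,0,-0.03],"yaw":-0.0192},{"hand":1,"dp":[0,0,-0.03],"yaw":-0.0192},{"hand":1,"dp":[0,0,-0.03],"yaw":-0.0192},{"hand":1,"dp":[0,0,-0.03],"yaw":-0.0192},{"hand":1,"dp":[0,0,-0.03],"yaw":-0.0192},{"hand":1,"dp":[0,0,-0.03],"yaw":-0.0192},{"hand":1,"dp":[0,0,-0.03],"yaw":-0.0192},{"hand":1,"dp":[0,0,-0.03],"yaw":-0.0192}]'
python3 go.py .603 .012 .30 194.4
```

```text
time_s: 1.1
tool_pos: [0.1376, -0.5323, 0.3011]
ee_rot: [-0.0, 0.753, -0.658, -0.0]
ft_force: [0.2, -0.2, 0.1]
gripper_width: 0.0851
grip_force: 0.0
pos [ 0.1376 -0.5323  0.3011] yaw -172.23 z [-0.     0.001 -1.   ] q6 1.17 F [ 0.2 -0.2  0.1] w 0.0851
dp [-1.9052 -2.139   0.0063] rows>= 17.2
yaw turns -0.0184
```

```bash
python3 -m pendant '[{"hand":1,"dp":[0,0,0],"yaw":-0.0184},{"hand":1,"dp":[-0.08,-0.114,0],"yaw":0},{"hand":1,"dp":[-0.08,-0.114,0],"yaw":0},{"hand":1,"dp":[-0.08,-0.114,0],"yaw":0},{"hand":1,"dp":[-0.08,-0.114,0],"yaw":0},{"hand":1,"dp":[-0.08,-0.114,0],"yaw":0},{"hand":1,"dp":[-0.08,-0.114,0],"yaw":0},{"hand":1,"dp":[-0.08,-0.114,0],"yaw":0},{"hand":1,"dp":[-0.08,-0.114,0],"yaw":0},{"hand":1,"dp":[-0.08,-0.114,0],"yaw":0},{"hand":1,"dp":[-0.08,-0.114,0],"yaw":0},{"hand":1,"dp":[-0.08,-0.114,0],"yaw":0}]'
python3 go.py .603 .012 .30 194.4
```

```text
time_s: 2.1
tool_pos: [0.3889, -0.2413, 0.3011]
ee_rot: [-0.0, 0.788, -0.615, -0.0]
ft_force: [1.5, -0.1, 0.3]
gripper_width: 0.0856
grip_force: 0.0
pos [ 0.3889 -0.2413  0.3011] yaw -165.94 z [-0.  0. -1.] q6 0.46 F [ 1.5 -0.1  0.3] w 0.0856
dp [-0.7746 -1.0769  0.0044] rows>= 8.0
yaw turns -0.0009
```

```bash
python3 -m pendant '[{"hand":1,"dp":[-0.077,-0.108,0],"yaw":-0.0009},{"hand":1,"dp":[-0.077,-0.108,0],"yaw":0},{"hand":1,"dp":[-0.077,-0.108,0],"yaw":0},{"hand":1,"dp":[-0.077,-0.108,0],"yaw":0},{"hand":1,"dp":[-0.077,-0.108,0],"yaw":0},{"hand":1,"dp":[-0.077,-0.108,0],"yaw":0},{"hand":1,"dp":[-0.077,-0.108,0],"yaw":0},{"hand":1,"dp":[-0.077,-0.108,0],"yaw":0},{"hand":1,"dp":[-0.077,-0.108,0],"yaw":0},{"hand":1,"dp":[-0.077,-0.1,0],"yaw":0},{"hand":1,"dp":[0,0,0],"yaw":0},{"hand":1,"dp":[0,0,0],"yaw":0}]'
python3 go.py .603 .012 .182 194.4
python3 - <<'E'
from h import *
c=capture("wrist");save(c,"w1");p=cloud(c)
print(np.array(c["origin"]).round(3))
k=np.isfinite(p[...,2])&(p[...,2]>.18)&(p[...,2]<.205);hsv=cv2.cvtColor(c["pixels"],cv2.COLOR_RGB2HSV);k&=(hsv[...,0]<30)&(hsv[...,1]>50)
Q=p[k];print(len(Q),(Q.min(0)+Q.max(0))/2,np.ptp(Q,axis=0))
(cx,cy),wh,a=cv2.minAreaRect((Q[:,:2]*1000).astype(np.float32));print(cx,cy,wh,a)
E
```

```text
time_s: 3.1
tool_pos: [0.6007, 0.0114, 0.2993]
ee_rot: [0.001, 0.791, -0.612, -0.001]
ft_force: [-0.6, -0.6, 0.5]
gripper_width: 0.0853
grip_force: 0.0
pos [0.6007 0.0114 0.2993] yaw -165.51 z [-0.003 -0.    -1.   ] q6 -0.03 F [-0.6 -0.6  0.5] w 0.0853
dp [ 3.000e-04 -1.110e-02  4.692e-01] rows>= 2.8
yaw turns 0.0003
[ 0.623 -0.066  0.46 ]
1826 [0.60346136 0.01106794 0.1911381 ] [0.03287505 0.09132863 0.01101846]
603.2371826171875 11.694995880126953 (11.143242835998535, 93.24032592773438) 14.072895050048828
```

View pics/w1.png

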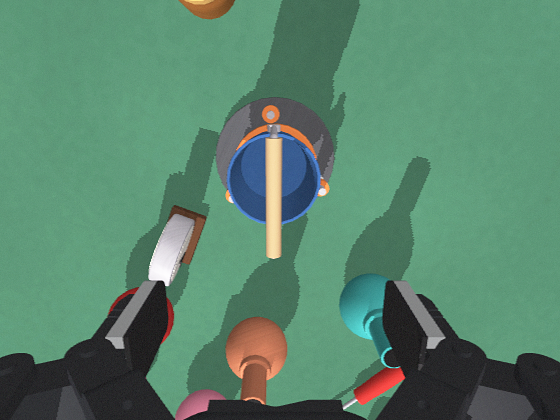

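The wrist view shows the bar running upright from (272,135) to (274,258). It measures (0.6032, 0.0117) at 14.1°, which matches the earlier estimate. Descend and grip.

```bash
python3 -m pendant '[{"hand":1,"dp":[0,-0.0105,0.08],"yaw":0},{"hand":1,"dp":[0,0,0.08],"yaw":0},{"hand":1,"dp":[0,0,0.08],"yaw":0},{"hand":1,"dp":[0,0,0.08],"yaw":0},{"hand":1,"dp":[0,0,0.075],"yaw":0},{"hand":1,"dp":[0,0,0.07],"yaw":0},{"hand":1,"dp":[0,0,0],"yaw":0},{"hand":0,"dp":[0,0,0],"yaw":0},{"hand":0,"dp":[0,0,0],"yaw":0},{"hand":0,"dp":[0,0,0],"yaw":0},{"hand":0,"dp":[0,0,0],"yaw":0},{"hand":0,"dp":[0,0,0],"yaw":0}]'
python3 -m pendant '[{"hand":0,"dp":[0,0,0],"yaw":0},{"hand":0,"dp":[0,0,0],"yaw":0},{"hand":0,"dp":[0,0,0],"yaw":0},{"hand":0,"dp":[0,0,0],"yaw":0}]'
python3 go.py .603 .012 .30 175.3
```

```text
time_s: 4.15
tool_pos: [0.6032, 0.0106, 0.186]
ee_rot: [-0.001, 0.79, -0.613, 0.001]
ft_force: [0.3, -0.4, 0.5]
gripper_width: 0.0255
grip_force: 0.0
time_s: 4.48
tool_pos: [0.6028, 0.0106, 0.1851]
ee_rot: [-0.0, 0.79, -0.613, -0.0]
ft_force: [-0.1, -1.4, -0.6]
gripper_width: 0.0002
grip_force: 0.0
pos [0.6028 0.0106 0.1851] yaw -165.62 z [-0.  0. -1.] q6 -0.03 F [-0.1 -1.4 -0.6] w 0.0002
dp [-0.0052 -0.0022 -0.4598] rows>= 2.8
yaw turns 0.053
```

```bash
python3 - <<'E'
from h import *
a=capture("side");b=capture("wrist")
x=cv2.resize(a["pixels"][130:270,200:380],None,fx=2.2,fy=2.2)
y=cv2.resize(b["pixels"],(412,308))
o=np.zeros((308,396+412,3),np.uint8);o[:,:396]=x[:308,:396];o[:,396:]=y
cv2.imwrite("pics/g1.png",o[:,:800,::-1])
E
```

```text
(no output)
```

View pics/g1.png

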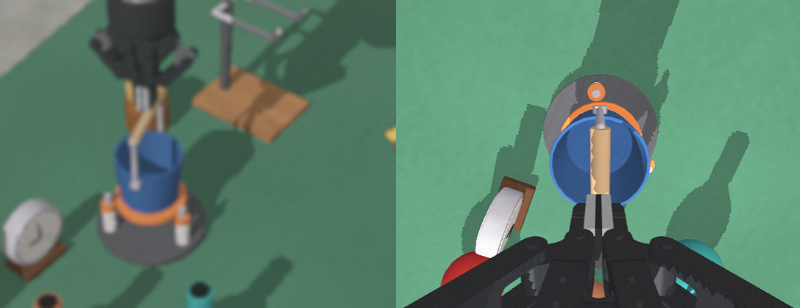

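The fingers at (145,95) in the left half have shut just above the bar instead of around it. I'll check the bar's height and the fingertip height.

```bash
python3 - <<'E'
from h import *
for n,b in(("wrist",(260,150,300,300)),("side",(245,165,285,240)),("scene",(265,180,325,275))):
    c=capture(n);p=cloud(c);hsv=cv2.cvtColor(c["pixels"],cv2.COLOR_RGB2HSV)
    x0,y0,x1,y1=b;P=p[y0:y1,x0:x1].reshape(-1,3);H=hsv[y0:y1,x0:x1].reshape(-1,3)
    k=(P[:,2]>.15)&(P[:,2]<.22)&(H[:,0]<30)&(H[:,1]>70)&(abs(P[:,0]-.6)<.06)&(abs(P[:,1])<.07)
    Q=P[k];print(n,len(Q),np.percentile(Q,[2,50,98],axis=0).round(4).tolist())
    k=(P[:,2]<.24)&(P[:,2]>.135)&(H[:,1]<40)&(np.hypot(P[:,0]-.603,P[:,1]-.0115)<.03)
    Q=P[k];print(" grey",len(Q),np.percentile(Q[:,2],[0,2,10,50]).round(4) if len(Q) else "")
print(arm.get_state()["tool_pos"])
E
```

```text
wrist 2358 [[0.6015, -0.0335, 0.19], [0.6101, -0.0157, 0.1937], [0.6186, 0.0048, 0.1955]]
 grey 1295 [0.1887 0.2071 0.2105 0.2215]
side 79 [[0.5886, -0.0321, 0.1838], [0.598, 0.0207, 0.1927], [0.6147, 0.0541, 0.2175]]
 grey 83 [0.2044 0.2076 0.2111 0.2242]
scene 122 [[0.6024, -0.0316, 0.1911], [0.6104, -0.0077, 0.1947], [0.6187, 0.0329, 0.2148]]
 grey 88 [0.1939 0.2105 0.2149 0.2263]
[0.60278983 0.01059912 0.18503516]
```

```bash
python3 - <<'E'
from h import *
for n in("side","scene","wrist"):
    c=capture(n);p=cloud(c).reshape(-1,3);I=c["pixels"].reshape(-1,3)
    k=(np.hypot(p[:,0]-.603,p[:,1]-.0115)<.022)&(p[:,2]>.14)&(p[:,2]<.25)
    P=p[k];o=np.argsort(P[:,2]);print(n)
    for j in o[::max(1,len(o)//22)]: print(P[j].round(3),I[k][j])
s=arm.get_state();print(s["qpos"],s["gripper_width"])
E
```

```text
side
[0.599 0.004 0.186] [135 109  81]
[0.601 0.024 0.19 ] [182 158 126]
[0.596 0.028 0.191] [176 152 121]
[0.599 0.004 0.193] [140 119  92]
[0.6   0.011 0.194] [175 153 127]
[0.597 0.017 0.197] [178 153 122]
[0.602 0.022 0.208] [126 122 120]
[0.597 0.024 0.213] [135 135 134]
[0.594 0.019 0.217] [119 121 123]
[0.589 0.013 0.218] [89 79 68]
[0.607 0.023 0.22 ] [146 148 150]
[0.597 0.023 0.222] [145 147 148]
[0.6   0.024 0.225] [134 135 136]
[0.597 0.02  0.227] [148 150 151]
[0.595 0.018 0.229] [111 113 114]
[0.594 0.015 0.231] [66 69 71]
[0.59  0.016 0.234] [45 49 51]
[0.599 0.02  0.236] [144 146 146]
[0.599 0.024 0.238] [129 130 132]
[0.608 0.024 0.241] [88 86 84]
[0.604 0.016 0.244] [45 48 49]
[0.587 0.024 0.248] [52 56 57]
[0.62  0.024 0.249] [59 75 65]
[0.622 0.022 0.25 ] [48 53 53]
scene
[0.61  0.003 0.188] [109  96  87]
[0.609 0.013 0.191] [110  96  87]
[ 0.601 -0.004  0.192] [111 104 102]
[0.608 0.008 0.193] [162 133 100]
[0.61  0.    0.194] [165 136 100]
[ 0.604 -0.008  0.195] [116 100  80]
[0.608 0.004 0.196] [152 125  94]
[ 0.607 -0.005  0.197] [132 110  82]
[ 0.606 -0.     
[... 671 characters left out ...]
15] [42 37 38]
[0.616 0.006 0.218] [40 44 43]
[ 0.604 -0.001  0.22 ] [143 146 145]
[0.597 0.001 0.223] [44 49 48]
[0.595 0.    0.226] [43 39 42]
[0.619 0.006 0.228] [43 46 45]
[ 0.602 -0.002  0.231] [140 142 142]
[0.612 0.001 0.233] [144 145 145]
[ 0.606 -0.001  0.235] [54 54 54]
[0.612 0.    0.239] [143 142 144]
[0.604 0.    0.241] [193 194 196]
[0.601 0.018 0.241] [91 87 90]
[ 0.605 -0.     0.242] [187 189 190]
[ 0.596 -0.004  0.245] [44 43 44]
[0.618 0.002 0.247] [44 45 45]
[ 0.601 -0.004  0.248] [43 43 46]
[0.602 0.012 0.249] [63 62 63]
[0.614 0.    0.25 ] [49 51 53]
[ 2.76499061e-01  3.68519636e-01  2.01048717e-01  2.42785093e-05
 -1.40334431e+00 -2.55992690e-02] -4.0988856134844606e-05
```

The cameras put the bar at 0.190 as specified. The shut fingertips are at about 0.206, though, while the reported TCP of 0.185 implies 0.174. So the fingers really sit about 31 mm higher along the tool than the text implies. I'll reopen, go down 34 mm more and grip again, which is clear of the rim under either reading.

```bash
python3 -m pendant '[{"hand":1,"dp":[0,0,0],"yaw":0},{"hand":1,"dp":[0,0,0],"yaw":0},{"hand":1,"dp":[0,0,0],"yaw":0},{"hand":1,"dp":[0,0,0],"yaw":0},{"hand":1,"dp":[0,0,0],"yaw":0},{"hand":1,"dp":[0,0,0],"yaw":0},{"hand":1,"dp":[0,0,0],"yaw":0},{"hand":1,"dp":[0,0,0.04],"yaw":0},{"hand":1,"dp":[0,0,0.04],"yaw":0},{"hand":1,"dp":[0,0,0.04],"yaw":0},{"hand":1,"dp":[0,0,0.016],"yaw":0},{"hand":1,"dp":[0,0,0],"yaw":0}]'
python3 -m pendant '[{"hand":0,"dp":[0,0,0],"yaw":0},{"hand":0,"dp":[0,0,0],"yaw":0},{"hand":0,"dp":[0,0,0],"yaw":0},{"hand":0,"dp":[0,0,0],"yaw":0},{"hand":0,"dp":[0,0,0],"yaw":0},{"hand":0,"dp":[0,0,0],"yaw":0},{"hand":0,"dp":[0,0,0],"yaw":0},{"hand":0,"dp":[0,0,0],"yaw":0},{"hand":0,"dp":[0,0,0],"yaw":0},{"hand":0,"dp":[0,0,0],"yaw":0},{"hand":0,"dp":[0,0,0],"yaw":0}]'
python3 go.py .603 .012 .30 175.3
```

```text
time_s: 5.88
tool_pos: [0.6016, 0.0104, 0.1488]
ee_rot: [0.001, 0.79, -0.613, -0.001]
ft_force: [0.3, -0.3, -0.8]
gripper_width: 0.0853
grip_force: 0.0
time_s: 6.8
tool_pos: [0.6028, 0.0105, 0.1513]
ee_rot: [-0.0, 0.79, -0.613, 0.0]
ft_force: [-1.0, -0.5, 1.6]
gripper_width: 0.0098
grip_force: 58.4
pos [0.6028 0.0105 0.1513] yaw -165.62 z [ 0. -0. -1.] q6 -0.03 F [-1.  -0.5  1.6] w 0.0098
dp [-0.0055 -0.0024 -0.595 ] rows>= 3.6
yaw turns 0.053
```

Gripped: 58 N on the bar, opening 9.8 mm. I lift and turn to the stand's heading.

```bash
python3 -m pendant '[{"hand":0,"dp":[0,0,-0.04],"yaw":0},{"hand":0,"dp":[0,0,-0.05],"yaw":0},{"hand":0,"dp":[0,0,-0.05],"yaw":0},{"hand":0,"dp":[0,0,-0.05],"yaw":0},{"hand":0,"dp":[0,0,-0.05],"yaw":0},{"hand":0,"dp":[0,0,-0.04],"yaw":0.0106},{"hand":0,"dp":[0,0,0],"yaw":0.0106},{"hand":0,"dp":[0,0,0],"yaw":0.0106},{"hand":0,"dp":[0,0,0],"yaw":0.0106},{"hand":0,"dp":[0,0,0],"yaw":0.0106},{"hand":0,"dp":[0,0,0],"yaw":0},{"hand":0,"dp":[0,0,0],"yaw":0}]'
python3 go.py .478 -.252 .22 175.3
```

```text
time_s: 7.8
tool_pos: [0.6026, 0.0107, 0.2208]
ee_rot: [-0.0, -0.678, 0.735, 0.0]
ft_force: [0.1, -0.6, -2.8]
gripper_width: 0.0102
grip_force: 58.8
pos [0.6026 0.0107 0.2208] yaw 175.41 z [-0.001  0.    -1.   ] q6 -0.36 F [ 0.1 -0.6 -2.8] w 0.0102
dp [1.0873 0.4129 0.0035] rows>= 7.0
yaw turns 0.0003
```

```bash
python3 -m pendant '[{"hand":0,"dp":[0.109,0.041,0],"yaw":0},{"hand":0,"dp":[0.109,0.041,0],"yaw":0},{"hand":0,"dp":[0.109,0.041,0],"yaw":0},{"hand":0,"dp":[0.109,0.041,0],"yaw":0},{"hand":0,"dp":[0.109,0.041,0],"yaw":0},{"hand":0,"dp":[0.109,0.041,0],"yaw":0},{"hand":0,"dp":[0.109,0.041,0],"yaw":0},{"hand":0,"dp":[0.109,0.041,0],"yaw":0},{"hand":0,"dp":[0.109,0.041,0],"yaw":0},{"hand":0,"dp":[0.107,0.042,0],"yaw":0},{"hand":0,"dp":[0,0,0],"yaw":0},{"hand":0,"dp":[0,0,0],"yaw":0}]'
python3 go.py .478 -.252 .169 175.3
python3 - <<'E'
from h import *
z=np.load("scene.npz")["p"][215:258,75:165].reshape(-1,3);k=z[:,2]>.01;Q=z[k];print("duck",np.nanmin(Q,0),np.nanmax(Q,0))
Q=Q[Q[:,2]<.1]
for a in (.44,.46,.48): print(a)
d=np.hypot(Q[:,0]-.478,Q[:,1]+.252);j=d.argmin();print(d.min(),Q[j])
for n in("scene","side"):
    c=capture(n);save(c,n+"2");p=cloud(c).reshape(-1,3);H=cv2.cvtColor(c["pixels"],cv2.COLOR_RGB2HSV).reshape(-1,3)
    k=(abs(p[:,0]-.478)<.07)&(abs(p[:,1]+.252)<.07)&(p[:,2]>.24)&(p[:,2]<.275)&(H[:,0]<30)&(H[:,1]>60);Q=p[k];print(n,"bar",len(Q),(Q.min(0)+Q.max(0))/2,np.ptp(Q,axis=0),np.percentile(Q[:,2],[50,95]))
a=cv2.imread("pics/scene2.png")[130:400,60:340];b=cv2.imread("pics/side2.png")[60:330,180:460]
cv2.imwrite("pics/c2.png",cv2.resize(np.hstack([a,b]),(800,386)))
E
```

```text
time_s: 8.8
tool_pos: [0.4773, -0.2532, 0.2211]
ee_rot: [0.0, -0.677, 0.736, 0.0]
ft_force: [-0.6, -0.1, -2.7]
gripper_width: 0.01
grip_force: 58.7
pos [ 0.4773 -0.2532  0.2211] yaw 175.25 z [-0.  0. -1.] q6 0.12 F [-0.6 -0.1 -2.7] w 0.01
dp [-0.0049 -0.0023  0.2084] rows>= 1.2
yaw turns -0.0001
duck [ 0.31585848 -0.39863639  0.01032547] [ 0.39991242 -0.24874264  0.08001937]
0.44
0.46
0.48
0.08139391841213056 [ 0.3967765  -0.25726429  0.0619185 ]
scene bar 193 [ 0.48052707 -0.25211491  0.26328492] [0.01628309 0.09117108 0.00940978] [0.26442523 0.26679583]
side bar 41 [ 0.4795267  -0.22827949  0.26143055] [0.01136507 0.05192266 0.00953201] [0.26250015 0.26497284]
```

View pics/c2.png

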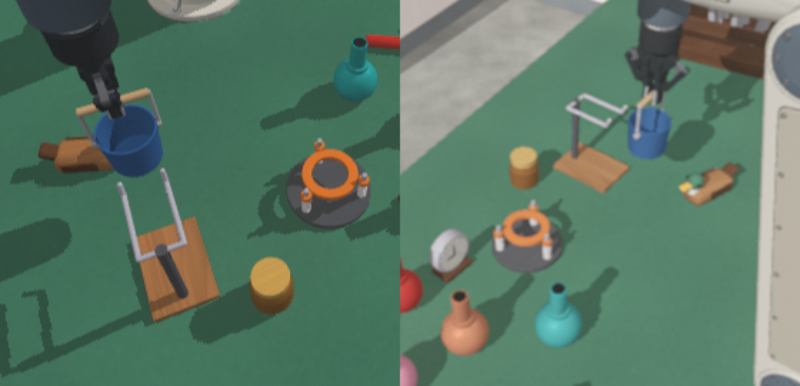

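The pail hangs level in the gripper: at (130,140) in the left half and (650,130) in the right. The prong ends are just ahead of it and the duck is 38 mm clear. Lower to bar height 0.207, then advance.

```bash
python3 -m pendant '[{"hand":0,"dp":[0,0,0.05],"yaw":0},{"hand":0,"dp":[0,0,0.06],"yaw":0},{"hand":0,"dp":[0,0,0.06],"yaw":0},{"hand":0,"dp":[0,0,0.042],"yaw":0},{"hand":0,"dp":[0,0,0],"yaw":0},{"hand":0,"dp":[0,-0.08,0],"yaw":0},{"hand":0,"dp":[0,-0.08,0],"yaw":0},{"hand":0,"dp":[0,-0.08,0],"yaw":0},{"hand":0,"dp":[0,-0.08,0],"yaw":0},{"hand":0,"dp":[0,-0.08,0],"yaw":0},{"hand":0,"dp":[0,0,0],"yaw":0},{"hand":0,"dp":[0,0,0],"yaw":0}]'
python3 go.py .577 -.2605 .138 175.3
python3 - <<'E'
from h import *
for n in("scene","side"):
    c=capture(n);save(c,n+"3");p=cloud(c).reshape(-1,3);H=cv2.cvtColor(c["pixels"],cv2.COLOR_RGB2HSV).reshape(-1,3)
    k=(abs(p[:,0]-.578)<.03)&(abs(p[:,1]+.26)<.06)&(p[:,2]>.19)&(p[:,2]<.225)&(H[:,0]<30)&(H[:,1]>60);Q=p[k];print(n,"bar",len(Q),(Q.min(0)+Q.max(0))/2,np.ptp(Q,axis=0),np.percentile(Q[:,2],[50,95]))
a=cv2.imread("pics/scene3.png")[200:400,100:280];b=cv2.imread("pics/side3.png")[60:260,230:410]
cv2.imwrite("pics/c3.png",cv2.resize(np.hstack([a,b]),(800,444)))
E
```

```text
time_s: 9.9
tool_pos: [0.5788, -0.2595, 0.1678]
ee_rot: [-0.0, -0.678, 0.735, 0.0]
ft_force: [-0.2, 0.1, -2.3]
gripper_width: 0.0101
grip_force: 58.8
pos [ 0.5788 -0.2595  0.1678] yaw 175.4 z [-0.  0. -1.] q6 0.1 F [-0.2  0.1 -2.3] w 0.0101
dp [0.0044 0.0067 0.1192] rows>= 0.7
yaw turns 0.0003
scene bar 205 [ 0.58074576 -0.25837667  0.21056854] [0.01934717 0.09135743 0.00907879] [0.21162648 0.21392019]
side bar 38 [ 0.57965184 -0.23302241  0.20749647] [0.01137376 0.04590572 0.01187372] [0.2091614  0.21232038]
```

View pics/c3.png

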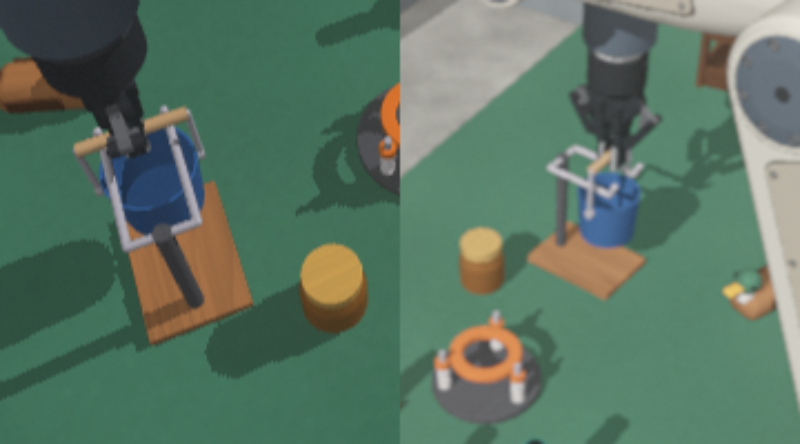

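The bar spans both prongs with its uprights outside them (left half, bar from (78,148) to (187,116)). Lower slowly and check the force.

```bash
python3 -m pendant '[{"hand":0,"dp":[0,0,0.03],"yaw":0},{"hand":0,"dp":[0,0,0.03],"yaw":0},{"hand":0,"dp":[0,0,0.03],"yaw":0},{"hand":0,"dp":[0,0,0.016],"yaw":0},{"hand":0,"dp":[0,0,0.008],"yaw":0},{"hand":0,"dp":[0,0,0.004],"yaw":0},{"hand":0,"dp":[0,0,0],"yaw":0},{"hand":0,"dp":[0,0,0],"yaw":0}]'
```

```text
time_s: 10.67
tool_pos: [0.5779, -0.2604, 0.1388]
ee_rot: [0.0, -0.678, 0.736, -0.0]
ft_force: [-0.3, 0.0, -2.5]
gripper_width: 0.0098
grip_force: 58.8
```

```bash
python3 -m pendant '[{"hand":0,"dp":[0,0,0.004],"yaw":0},{"hand":0,"dp":[0,0,0.004],"yaw":0},{"hand":0,"dp":[0,0,0],"yaw":0},{"hand":0,"dp":[0,0,0],"yaw":0}]'
```

```text
time_s: 11.0
tool_pos: [0.578, -0.2604, 0.137]
ee_rot: [0.0, -0.678, 0.735, -0.0]
ft_force: [0.0, -0.2, 0.2]
gripper_width: 0.01
grip_force: 59.1
```

The weight is now on the hook (−2.5 to 0.2 N). Release part way, then rise.

```bash
python3 -m pendant '[{"hand":0.5,"dp":[0,0,0],"yaw":0},{"hand":0.5,"dp":[0,0,0],"yaw":0},{"hand":0.5,"dp":[0,0,0],"yaw":0},{"hand":0.5,"dp":[0,0,0],"yaw":0},{"hand":0.5,"dp":[0,0,0],"yaw":0},{"hand":0.5,"dp":[0,0,-0.04],"yaw":0},{"hand":0.5,"dp":[0,0,-0.1],"yaw":0},{"hand":0.5,"dp":[0,0,-0.12],"yaw":0},{"hand":0.5,"dp":[0,0,-0.12],"yaw":0},{"hand":0.5,"dp":[0,0,-0.12],"yaw":0},{"hand":0.5,"dp":[0,0,-0.12],"yaw":0},{"hand":0.5,"dp":[0,0,0],"yaw":0}]'
python3 go.py .561 .266 .28
python3 - <<'E'
from h import *
for n in("scene","side"):
    c=capture(n);save(c,n+"4");p=cloud(c).reshape(-1,3);H=cv2.cvtColor(c["pixels"],cv2.COLOR_RGB2HSV).reshape(-1,3)
    k=(abs(p[:,0]-.578)<.03)&(abs(p[:,1]+.26)<.06)&(p[:,2]>.165)&(p[:,2]<.195)&(H[:,0]<30)&(H[:,1]>60);Q=p[k];print(n,"bar",len(Q),(Q.min(0)+Q.max(0))/2,np.ptp(Q,axis=0),np.percentile(Q[:,2],[50,95]))
    k=(abs(p[:,0]-.603)<.07)&(abs(p[:,1]-.012)<.07)&(p[:,2]>.048)&(p[:,2]<.068)&(H[:,0]<18)&(H[:,1]>150);Q=p[k]
    k=abs(np.hypot(Q[:,0]-.603,Q[:,1]-.012)-.038)<.013;Q=Q[k];Q=Q[Q[:,2]>.056]
    f=lambda q:np.linalg.lstsq(np.c_[2*q[:,:2],np.ones(len(q))],(q[:,:2]**2).sum(1),rcond=None)[0]
    s=f(Q);print("ring",len(Q),s[:2],np.sqrt(s[2]+s[0]**2+s[1]**2),np.median(Q[:,2]),(Q.min(0)+Q.max(0))/2,np.ptp(Q,axis=0))
a=cv2.imread("pics/scene4.png")[200:400,100:340];b=cv2.imread("pics/side4.png")[80:280,200:440]
cv2.imwrite("pics/c4.png",cv2.resize(np.hstack([a,b]),(800,333)))
E
```

```text
time_s: 12.0
tool_pos: [0.5792, -0.2619, 0.2998]
ee_rot: [0.002, -0.677, 0.736, -0.006]
ft_force: [-0.2, 0.2, 0.5]
gripper_width: 0.0428
grip_force: 0.0
pos [ 0.5792 -0.2619  0.2998] yaw 175.27 z [ 0.011 -0.005 -1.   ] q6 0.1 F [-0.2  0.2  0.5] w 0.0428
dp [-2.0986  0.2476  0.0669] rows>= 12.7
scene bar 283 [ 0.57702894 -0.25931661  0.17644334] [0.02500075 0.09097506 0.01613435] [0.18078483 0.18334119]
ring 640 [0.60249597 0.01190085] 0.03901476700258481 0.059913039397842593 [0.60026721 0.01128698 0.05986505] [0.09455078 0.09257784 0.00753862]
side bar 76 [ 0.57648425 -0.25674591  0.17718706] [0.0178642  0.08792462 0.01269212] [0.17746813 0.18161679]
ring 242 [0.59893842 0.0156064 ] 0.038506946564865925 0.058486164723829726 [0.59795773 0.01412786 0.05951581] [0.08692744 0.09588215 0.00703151]
```

View pics/c4.png

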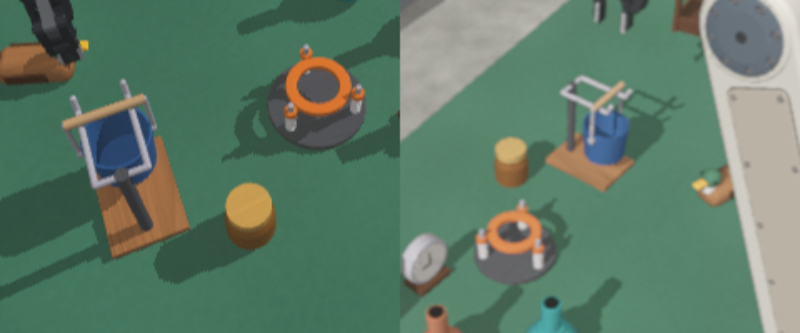

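The pail hangs on both prongs, released: bar z 0.176, at (105,110) in the left half and (610,95) in the right. The ring is free, centre about (0.601, 0.013), top at 0.060. Next, over to the flask.

```bash
python3 -m pendant '[{"hand":0.8,"dp":[-0.14,0.0165,0],"yaw":0},{"hand":0.8,"dp":[-0.14,0.0165,0],"yaw":0},{"hand":0.8,"dp":[-0.14,0.0165,0],"yaw":0},{"hand":0.8,"dp":[-0.14,0.0165,0],"yaw":0},{"hand":0.8,"dp":[-0.14,0.0165,0],"yaw":0},{"hand":0.8,"dp":[-0.14,0.0165,0],"yaw":0},{"hand":0.8,"dp":[-0.14,0.0165,0],"yaw":0},{"hand":0.8,"dp":[-0.14,0.0165,0],"yaw":0},{"hand":0.8,"dp":[-0.14,0.0165,0],"yaw":0},{"hand":0.8,"dp":[-0.14,0.0165,0],"yaw":0},{"hand":0.8,"dp":[-0.14,0.0165,0],"yaw":0},{"hand":0.8,"dp":[-0.14,0.0165,0],"yaw":0}]'
python3 go.py .5616 .2662 .28 175.3
```

```text
time_s: 13.1
tool_pos: [0.5619, 0.1639, 0.2907]
ee_rot: [-0.001, -0.678, 0.735, 0.0]
ft_force: [2.2, -0.3, 0.0]
gripper_width: 0.0683
grip_force: 0.0
pos [0.5619 0.1639 0.2907] yaw 175.3 z [-0.002 -0.001 -1.   ] q6 -0.63 F [ 2.2 -0.3  0. ] w 0.0683
dp [-0.4078  0.0347  0.0425] rows>= 2.5
yaw turns 0.0
```

```bash
python3 -m pendant '[{"hand":0.8,"dp":[-0.1,0.008,0],"yaw":0},{"hand":0.8,"dp":[-0.1,0.008,0],"yaw":0},{"hand":0.8,"dp":[-0.1,0.008,0],"yaw":0},{"hand":0.8,"dp":[-0.08,0.008,0],"yaw":0},{"hand":0.8,"dp":[0,0,0],"yaw":0},{"hand":0.8,"dp":[0,0,0],"yaw":0},{"hand":0.8,"dp":[0,0,0],"yaw":0}]'
python3 - <<'E'
from h import *
c=capture("wrist");p=cloud(c).reshape(-1,3);H=cv2.cvtColor(c["pixels"],cv2.COLOR_RGB2HSV).reshape(-1,3);save(c,"w5")
k=(np.hypot(p[:,0]-.5616,p[:,1]-.2662)<.03)&(p[:,2]>.125)&(p[:,2]<.145);Q=p[k];print(len(Q),(Q.min(0)+Q.max(0))/2,np.ptp(Q,axis=0))
k=(np.hypot(p[:,0]-.5616,p[:,1]-.2662)<.06)&(p[:,2]>.012)&(p[:,2]<.068)&(H[:,0]<20)&(H[:,1]>80);Q=p[k]
s=np.linalg.lstsq(np.c_[2*Q,np.ones(len(Q))],(Q**2).sum(1),rcond=None)[0];print("ball",len(Q),s[:3],np.sqrt(s[3]+s[:3]@s[:3]))
k=(p[:,2]>.02)&(p[:,2]<.2)&(np.hypot(p[:,0]-.5616,p[:,1]-.2662)>.05);Q=p[k];print("nearest other",np.hypot(Q[:,0]-.5616,Q[:,1]-.2662).min())
E
python3 go.py .5616 .2662 .071 175.3
```

```text
time_s: 13.68
tool_pos: [0.5624, 0.2573, 0.2909]
ee_rot: [-0.001, -0.678, 0.735, 0.0]
ft_force: [-0.4, 0.0, -0.5]
gripper_width: 0.0684
grip_force: 0.0
887 [0.56260629 0.26483997 0.13102569] [0.02925902 0.02931184 0.01105792]
ball 2299 [0.56282465 0.26511355 0.03482029] 0.04158346261751344
nearest other 0.10584338363845538
pos [0.5626 0.2569 0.2913] yaw 175.27 z [-0.001 -0.001 -1.   ] q6 -0.76 F [-0.1 -0.  -0.1] w 0.0678
dp [-0.0375  0.0065  0.8812] rows>= 5.3
yaw turns -0.0001
```

```bash
python3 -m pendant '[{"hand":0.8,"dp":[-0.034,0.002,0.04],"yaw":0},{"hand":0.8,"dp":[0,0,0.1],"yaw":0},{"hand":0.8,"dp":[0,0,0.12],"yaw":0},{"hand":0.8,"dp":[0,0,0.12],"yaw":0},{"hand":0.8,"dp":[0,0,0.12],"yaw":0},{"hand":0.8,"dp":[0,0,0.12],"yaw":0},{"hand":0.8,"dp":[0,0,0.12],"yaw":0},{"hand":0.8,"dp":[0,0,0.08],"yaw":0},{"hand":0.8,"dp":[0,0,0.06],"yaw":0},{"hand":0.8,"dp":[0,0,0],"yaw":0},{"hand":0.8,"dp":[0,0,0],"yaw":0},{"hand":0.8,"dp":[0,0,0],"yaw":0}]'
python3 -m pendant '[{"hand":0,"dp":[0,0,0],"yaw":0},{"hand":0,"dp":[0,0,0],"yaw":0},{"hand":0,"dp":[0,0,0],"yaw":0},{"hand":0,"dp":[0,0,0],"yaw":0},{"hand":0,"dp":[0,0,0],"yaw":0},{"hand":0,"dp":[0,0,0],"yaw":0},{"hand":0,"dp":[0,0,0],"yaw":0},{"hand":0,"dp":[0,0,0],"yaw":0},{"hand":0,"dp":[0,0,0],"yaw":0},{"hand":0,"dp":[0,0,0],"yaw":0}]'
python3 go.py .5624 .2654 .171 175.3
```

```text
time_s: 14.73
tool_pos: [0.5636, 0.2663, 0.0727]
ee_rot: [0.001, -0.677, 0.736, -0.0]
ft_force: [-0.2, -0.4, 1.2]
gripper_width: 0.0682
grip_force: 0.0
time_s: 15.57
tool_pos: [0.5626, 0.2665, 0.0726]
ee_rot: [0.0, -0.678, 0.735, 0.0]
ft_force: [-3.6, 1.0, 6.7]
gripper_width: 0.0289
grip_force: 58.7
pos [0.5626 0.2665 0.0726] yaw 175.31 z [ 0.     0.001 -1.   ] q6 -0.77 F [-3.6  1.   6.7] w 0.0289
dp [ 0.0043  0.0005 -0.3938] rows>= 2.4
yaw turns 0.0
```

```bash
python3 -m pendant '[{"hand":0,"dp":[0,0,-0.05],"yaw":0},{"hand":0,"dp":[0,0,-0.1],"yaw":0},{"hand":0,"dp":[0,0,-0.1],"yaw":0},{"hand":0,"dp":[0,0,-0.1],"yaw":0},{"hand":0,"dp":[0,0,-0.1],"yaw":0},{"hand":0,"dp":[0,0,-0.1],"yaw":0},{"hand":0,"dp":[0,0,-0.05],"yaw":0},{"hand":0,"dp":[0,0,0],"yaw":0},{"hand":0,"dp":[0,0,0],"yaw":0}]'
python3 go.py .602 .0127 .222 175.3
```

```text
time_s: 16.32
tool_pos: [0.5626, 0.2664, 0.2208]
ee_rot: [-0.0, -0.677, 0.736, 0.001]
ft_force: [0.3, -0.4, -4.6]
gripper_width: 0.0286
grip_force: 59.9
pos [0.5626 0.2664 0.2208] yaw 175.29 z [-0.001  0.001 -1.   ] q6 -0.77 F [ 0.3 -0.4 -4.6] w 0.0286
dp [ 0.9985 -0.2405 -0.0058] rows>= 6.2
yaw turns -0.0
```

```bash
python3 -m pendant '[{"hand":0,"dp":[0.08,-0.02,0],"yaw":0},{"hand":0,"dp":[0.12,-0.029,0],"yaw":0},{"hand":0,"dp":[0.12,-0.029,0],"yaw":0},{"hand":0,"dp":[0.12,-0.029,0],"yaw":0},{"hand":0,"dp":[0.12,-0.029,0],"yaw":0},{"hand":0,"dp":[0.12,-0.029,0],"yaw":0},{"hand":0,"dp":[0.12,-0.029,0],"yaw":0},{"hand":0,"dp":[0.12,-0.029,0],"yaw":0},{"hand":0,"dp":[0.078,-0.017,0],"yaw":0},{"hand":0,"dp":[0,0,0],"yaw":0},{"hand":0,"dp":[0,0,0],"yaw":0},{"hand":0,"dp":[0,0,0],"yaw":0}]'
python3 - <<'E'
from h import *
t=arm.get_state()["tool_pos"]
for n in("scene","side"):
    c=capture(n);p=cloud(c).reshape(-1,3);H=cv2.cvtColor(c["pixels"],cv2.COLOR_RGB2HSV).reshape(-1,3);save(c,n+"6")
    k=(np.hypot(p[:,0]-.602,p[:,1]-.0127)<.06)&(p[:,2]>.15)&(p[:,2]<.216)&(H[:,0]<20)&(H[:,1]>80);Q=p[k]
    for _ in range(3):
        s=np.linalg.lstsq(np.c_[2*Q,np.ones(len(Q))],(Q**2).sum(1),rcond=None)[0];r=np.sqrt(s[3]+s[:3]@s[:3])
        e=abs(np.linalg.norm(Q-s[:3],axis=1)-r);Q=Q[e<.004]
    print(n,"ball",len(Q),s[:3].round(4),r.round(4))
    k=(abs(p[:,0]-.603)<.07)&(abs(p[:,1]-.012)<.07)&(p[:,2]>.056)&(p[:,2]<.066)&(H[:,0]<18)&(H[:,1]>150);Q=p[k]
    Q=Q[abs(np.hypot(Q[:,0]-.601,Q[:,1]-.013)-.038)<.013]
    s=np.linalg.lstsq(np.c_[2*Q[:,:2],np.ones(len(Q))],(Q[:,:2]**2).sum(1),rcond=None)[0];print("ring",len(Q),s[:2])
E
python3 go.py .602 .0127 .135 175.3
```

```text
time_s: 17.32
tool_pos: [0.6014, 0.0129, 0.2196]
ee_rot: [-0.001, -0.677, 0.736, 0.001]
ft_force: [-0.0, 0.2, -3.6]
gripper_width: 0.0287
grip_force: 59.6
scene ball 827 [0.6019 0.0114 0.1838] 0.0413
ring 553 [0.60351653 0.01139942]
side ball 576 [0.6005 0.0145 0.1824] 0.0408
ring 262 [0.59873414 0.01596461]
pos [0.6018 0.0135 0.2205] yaw 175.35 z [-0.002  0.    -1.   ] q6 -0.36 F [ 0.5  0.3 -2.7] w 0.0289
dp [ 0.0032 -0.0018  0.3419] rows>= 2.1
yaw turns 0.0002
```

The flask's ball and the ring line up within about 1.5 mm in both views. Lower until seated (TCP about 0.1265).

```bash
python3 -m pendant '[{"hand":0,"dp":[0.003,0,0.04],"yaw":0},{"hand":0,"dp":[0,0,0.08],"yaw":0},{"hand":0,"dp":[0,0,0.08],"yaw":0},{"hand":0,"dp":[0,0,0.08],"yaw":0},{"hand":0,"dp":[0,0,0.06],"yaw":0},{"hand":0,"dp":[0,0,0.02],"yaw":0},{"hand":0,"dp":[0,0,0],"yaw":0},{"hand":0,"dp":[0,0,0.012],"yaw":0},{"hand":0,"dp":[0,0,0.012],"yaw":0},{"hand":0,"dp":[0,0,0],"yaw":0},{"hand":0,"dp":[0,0,0],"yaw":0}]'
```

```text
time_s: 18.33
tool_pos: [0.6028, 0.0122, 0.127]
ee_rot: [0.001, -0.678, 0.735, -0.001]
ft_force: [-1.9, 1.7, 1.4]
gripper_width: 0.0285
grip_force: 60.0
```

```bash
python3 -m pendant '[{"hand":0,"dp":[0,0,0.012],"yaw":0},{"hand":0,"dp":[0,0,0.012],"yaw":0},{"hand":0,"dp":[0,0,0],"yaw":0},{"hand":0,"dp":[0,0,0],"yaw":0}]'
```

```text
time_s: 18.67
tool_pos: [0.6026, 0.0121, 0.1201]
ee_rot: [0.001, -0.678, 0.735, -0.0]
ft_force: [-1.2, 2.0, 3.6]
gripper_width: 0.0288
grip_force: 60.5
```

The flask is seated and the spring is giving as expected (about 7.6 N net). Keep pressing.

```bash
python3 -m pendant '[{"hand":0,"dp":[0,0,0.014],"yaw":0},{"hand":0,"dp":[0,0,0.014],"yaw":0},{"hand":0,"dp":[0,0,0.014],"yaw":0},{"hand":0,"dp":[0,0,0.014],"yaw":0},{"hand":0,"dp":[0,0,0],"yaw":0},{"hand":0,"dp":[0,0,0],"yaw":0}]'
python3 -m pendant '[{"hand":0,"dp":[0,0,0.006],"yaw":0},{"hand":0,"dp":[0,0,0.006],"yaw":0},{"hand":0,"dp":[0,0,0],"yaw":0},{"hand":0,"dp":[0,0,0],"yaw":0}]'
```

```text
time_s: 19.17
tool_pos: [0.6027, 0.0121, 0.107]
ee_rot: [0.001, -0.678, 0.735, -0.001]
ft_force: [-4.0, 3.6, 9.6]
gripper_width: 0.0288
grip_force: 61.1
time_s: 19.5
tool_pos: [0.6028, 0.0122, 0.1045]
ee_rot: [0.001, -0.678, 0.735, -0.001]
ft_force: [-4.7, 2.7, 11.5]
gripper_width: 0.0285
grip_force: 61.3
```

```bash
python3 -m pendant '[{"hand":0,"dp":[0,0,0.006],"yaw":0},{"hand":0,"dp":[0,0,0],"yaw":0},{"hand":0,"dp":[0,0,0],"yaw":0}]'
python3 -m pendant '[{"hand":0,"dp":[0,0,0.006],"yaw":0},{"hand":0,"dp":[0,0,0],"yaw":0},{"hand":0,"dp":[0,0,0],"yaw":0}]'
```

```text
time_s: 19.75
tool_pos: [0.6029, 0.0122, 0.1044]
ee_rot: [0.001, -0.678, 0.735, -0.001]
ft_force: [-6.2, 4.2, 17.0]
gripper_width: 0.029
grip_force: 62.4
time_s: 20.0
tool_pos: [0.6031, 0.0122, 0.1042]
ee_rot: [0.002, -0.678, 0.735, -0.002]
ft_force: [-9.8, 6.0, 23.6]
gripper_width: 0.0287
grip_force: 63.3
```

At the stop: the position stalls and the force climbs. One check of the ring height and the pail.

```bash
python3 - <<'E'
from h import *
for n in("scene","side"):
    c=capture(n);p=cloud(c).reshape(-1,3);H=cv2.cvtColor(c["pixels"],cv2.COLOR_RGB2HSV).reshape(-1,3);save(c,n+"7")
    k=(p[:,2]>.026)&(p[:,2]<.066)&(H[:,0]<14)&(H[:,1]>190)&(abs(np.hypot(p[:,0]-.602,p[:,1]-.013)-.042)<.006);Q=p[k];print(n,"ring z",len(Q),np.percentile(Q[:,2],[10,50,80,95]).round(4))
    k=(abs(p[:,0]-.578)<.03)&(abs(p[:,1]+.26)<.06)&(p[:,2]>.165)&(p[:,2]<.195)&(H[:,0]<30)&(H[:,1]>60);Q=p[k];print("bar",(Q.min(0)+Q.max(0))/2)
a=cv2.imread("pics/scene7.png")[160:360,110:390];b=cv2.imread("pics/side7.png")[100:300,150:430]
cv2.imwrite("pics/c7.png",cv2.resize(np.hstack([a,b]),(800,286)))
s=arm.get_state();print(s["ft_force"],s["tool_pos"],s["time_s"])
E
```

```text
scene ring z 140 [0.0362 0.0379 0.0392 0.0405]
bar [ 0.57773329 -0.25928658  0.17717654]Traceback (most recent call last):
  File "<stdin>", line 4, in <module>
    return _quantile_unchecked(
        a, q, axis, out, overwrite_input, method, keepdims, weights)
    return _ureduce(a,
                    func=_quantile_ureduce_func,
    ...<5 lines>...
                    overwrite_input=overwrite_input,
                    method=method)
    r = func(a, **kwargs)
    result = _quantile(arr,
                       quantiles=q,
    ...<2 lines>...
                       out=out,
                       weights=wgt)
    slices_having_nans = np.isnan(arr[-1, ...])
                                  ~~~^^^^^^^^^
IndexError: index -1 is out of bounds for axis 0 with size 0
```

The ring top measures 0.038 m, which is fully pressed, and the pail bar is still at 0.177 on the hook. Handing in.

```bash
python3 - <<'E'
from workcell import arm
s=arm.get_state();print(s["ft_force"],s["tool_pos"],s["grip_force"],s["time_s"])
print(arm.finish_job())
E
```

```text
[-10.18313306   4.96620077  24.00446036] [0.60305884 0.01219256 0.10423553] 63.34767937660217 20.1
the job is handed in; nothing more can be done
None
```

The pail hangs released on both prongs of the hook, and the copper flask is upright in the ring, held at the stop (ring top measured at 38 mm, about 24 N at the wrist); handed in at 20.1 s with the clock, duck, jar and screwdriver not deliberately touched.

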